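Start a sample jar on the lab stirrer

TASK

Get the red-capped jar stirring: stand it upright in the middle of the stirrer's round plate so that it holds the orange vessel-presence lever down, and let go of it. Then turn the stirrer's black selector dial exactly three clicks clockwise (seen from above) from where it stands, leaving it resting in that click. Do not turn the dial before the jar is in place, and leave the other two jars standing where they are.

Things in the scene. Friction and masses are not known exactly. Their poses are not given: they have to be found in the camera images.
- jar_red_mid (a point): THE JAR TO STIR: straight-sided white plastic jar with a red screw cap, loose, 56 mm diameter, 80 mm tall, 0.18 to 0.31 kg, body 62 mm tall and above it an 18 mm tall, 50 mm wide cap; this point is at its centre, 40 mm above its underside, z up when it stands
- stirrer: white box, fixed to the table; origin under its centre, x along its 300 mm length (dial at the -x end), y across its 170 mm width, z up. Rear part (x above -20 mm) 78 mm high, front deck (x below -20 mm) 50 mm high. Dial axis at x = -90 mm, y = 0; plate centre at x = +60 mm, y = 0; at x = +116 to +128 mm a black switch housing, 26 mm wide, stands 10 mm above the plate
- plate_centre (a point): centre of the top face of the stirrer's round dark steel plate (140 mm diameter, 78 mm above the table; a thin white ring 59 mm across marks the middle). x axis points away from the dial, along the stirrer's length, z up
- switch_tip (a point): free end of the orange presence lever (47 mm long, 12 mm wide). Hinged at the switch housing, it runs towards the plate's middle and slopes up: free end 9 mm from the plate's centre, about 9 mm above the plate. A jar stood on the middle of the plate presses it flush by its own weight (about 0.5 N)
- switch (a joint): angle of the orange presence lever, rad: 0 is up (free), 0.20 is flush with the plate (jar standing on it), 0.22 its stop; a light spring lifts it
- dial_grip (a point): the black selector dial on the front deck, turning about a vertical axis: a disc 52 mm across (its top 60 mm above the table) carrying a bar grip 46 mm long, 14 mm wide, 38 mm tall. This point is on the axis, 84 mm above the table, 14 mm below the bar's top: a good height to pinch the bar across its width from above. x axis (turns with the dial) points along the bar to the pointer, z up
- dial_pointer (a point): pointer end of the dial's bar (white line on top), 22 mm from the dial's axis, at the bar's top, 98 mm above the table
- dial (a joint): dial angle, rad, growing clockwise seen from above. A sprung ball detent holds it at 8 clicks 0.419 rad (24 degrees) apart, from 0 to 2.932, with stops at both ends; blue ticks show them. Each click starts with a torque bump of about 0.06 N m that fades to zero half-way to the next; let go in between, it snaps to the nearest click. It starts in one of the first three
- jar_blue_mid (a point): bystander, leave alone: straight-sided white plastic jar with a blue screw cap, loose, 56 mm diameter, 80 mm tall, 0.18 to 0.31 kg, body 62 mm tall and above it an 18 mm tall, 50 mm wide cap; this point is at its centre, 40 mm above its underside, z up when it stands
- jar_green_mid (a point): bystander, leave alone: straight-sided white plastic jar with a green screw cap, loose, 56 mm diameter, 80 mm tall, 0.18 to 0.31 kg, body 62 mm tall and above it an 18 mm tall, 50 mm wide cap; this point is at its centre, 40 mm above its underside, z up when it stands
Not all that is in view belongs to the job. Leave any purple or yellow look-alike of the part that bears jar_red_mid alone.

How it is judged:
On the way, in this order (a step that is already met when the one before it is completed fails the run):
1. the red-capped jar stands released on the middle of the plate with the presence lever down, the dial not yet turned (value of joint switch above 0.16 rad and horizontal distance between jar_red_mid and plate_centre below 0.02 m and angle between jar_red_mid's own z axis and vertical below 0.12 rad and z of jar_red_mid in the frame of plate_centre below 0.045 m and contact force between the fingers and jar_red below 0.05 N and distance of dial_pointer from where it was at the start of the episode below 0.00536 m), for 0.2 s.
2. the dial is three clicks clockwise of its start, with the jar still in place (value of joint switch above 0.16 rad and horizontal distance between jar_red_mid and plate_centre below 0.02 m and angle between jar_red_mid's own z axis and vertical below 0.12 rad and z of jar_red_mid in the frame of plate_centre below 0.045 m and contact force between the fingers and jar_red below 0.05 N and distance of dial_pointer from where it was at the start of the episode between 0.02364 and 0.02799 m), for 0.2 s.
At the end, for the whole second after the job is handed in: The red-capped jar stands upright (within 7 degrees), released and at rest on the plate, its centre within 20 mm of the plate's centre and holding the presence lever down (over 0.16 rad); the dial rests three clicks clockwise of its start (72 degrees, within 7) (all of step 2 and velocity of joint dial between -0.1 and 0.1 rad/s and linear speed of jar_red below 0.02 m/s); the robot touches nothing.
It fails at once if the blue-capped jar is moved more than 30 mm (distance of jar_blue_mid from where it was at the start of the episode above 0.03 m).
It fails at once if the green-capped jar is moved more than 30 mm (distance of jar_green_mid from where it was at the start of the episode above 0.03 m).
It also fails if it takes over 54 s, if anything falls off the work surface, if the arm or the gripper's body presses on something with over 40 N, if the wrist force passes 120 N, or if a joint passes its speed limit or range.

ROBOT

A 6-joint arm with a two-finger parallel gripper is mounted at the origin on the work surface. World frame = base frame: x ahead of the robot, y to its left, z up, the work surface at z = 0. Lengths are in m, angles in rad, forces in N, time in s.
With the tool pointing down it reaches from about 0.3 to 0.75 m from the base axis. Payload 8.5 kg.
Tool frame: the origin (TCP) lies at the very end of the fingers, on their centre line; the grasp point (between the pads) lies 19 mm behind it (pinch_z is the distance from the TCP to the grasp point, in m); z points along the fingers, y is the line along which they close (so a half turn about z gives the same grasp; the last joint's range is limited). The gripper opens to 85 mm and grips with 20 to 120 N. Pads are 22 mm wide; open, the fingers measure 114 mm over their backs; the gripper's body (76 mm by 85 mm) begins 54 mm behind the grasp point. The pads swing forward as they close: fully open they stand 13 mm farther back than shut.
Start: joints at [-1.537, 0.381, 1.297, -0, 1.464, -0.215], TCP at [0.135, -0.533, 0.201] pointing down, gripper open.
Joint ranges: [-3.11, 3.11], [-0.89, 2.33], [0.22, 2.48], [-1.42, 4.56], [0.17, 2.85], [-2.88, 2.88]. Speed limits (rad/s): [2.39, 2.39, 3.14, 3.14, 3.14, 3.14].

INTERFACE

Orientations are given as [roll, pitch, yaw] about the fixed x, y, z axes, in that order (R = Rz(yaw) Ry(pitch) Rx(roll)).
In Python, from rig import get_state, grab_frame, hand_in, pinch_z gives the robot as it stands.
- The arm moves only by the shell command python3 -m inch 'ROWS' [OPENING] [FORCE]. ROWS is JSON, a list of rows, each a list of 2 entries, a list of its own where there are three numbers: the shift along the world's x, y, z as a fraction of full scale, then the turn, a rotation vector about the world's x, y, z as a fraction of full scale. In form: [[[tx, ty, tz], [rx, ry, rz]], ...]. A call has 1 to 8 rows; each row shifts and turns the commanded pose from where the row before left it; what a row does not reach is not made up. Full scale, the value 1, is 0.1 m for a shift and 60 degrees for a turn. A row lasts 1/10 s, in which the tool goes at most 50 mm and 8.59 degrees, less where a joint would pass 70% of its speed; a pose out of reach is approached as far as the arm can. A call with a number of a shift or a turn outside -1 to 1 is refused whole. A call with a gripper value outside its range is refused whole. OPENING is the gripper's target within -1 to 1 (fully open at 1, half-way at 0, shut at -1), set as the call begins (- or left out, the last holds). The fingers move at their own pace and stop on an object; FORCE is the grip in N (left out, the last holds). Time passes only in rows, so rows that do not move let the fingers close. It gives the time, the measured TCP pose, the force, the opening and the grip force at its end, in the units of the state.
- get_state(): the state, without advancing time (a new reading comes with each control period).
- grab_frame(name): name is "side" or "top"; returns a dict with "frame" (384x512x3 uint8, red, green, blue), "depth" (384x512 float32, m along the optical axis (not along the pixel's ray), 0 where there is no reading), "fx", "fy", "cx", "cy" (pixels), "rvec" (rotation vector, rad) and "tvec" (3), from world to camera coordinates, as OpenCV has them. Camera axes: x right, y down, z forward; pixel columns grow to the right and rows downward; lengths in m; the calibration is good to about 2 mm. A picture is of the moment at which its call begins.
- hand_in(): hands the job in; it is judged then, once.
The state is a dict: "time_s": time; "joint_positions": joint angles; "qvel": joint speeds; "joint_efforts": joint torques, N m; "ee_pos": TCP position; "tcp_rot": TCP orientation; "ft_force": force on the tool from outside, world axes, zero at the start; "torque": the same for the moment, N m; "gripper_width": finger opening in m; "grasp_force": force on a finger pad.
Only numpy, scipy, OpenCV 4.12 (cv2) and the standard library are available. Lean on these libraries where they do the work, as an engineer would, in place of code of your own. Each camera call takes 0.05 s, during which the arm holds its last target. There are 200 camera calls.

## Working session

There is one attempt and no reset: what is moved stays moved. The work goes in short steps, Python scripts to look and compute and a shell command to move; the robot and the scene stay as the last step left them, time stands still between calls to the robot, and variables do not carry over. Pictures are saved under pics/ and viewed, at most 10 in all, crops included, and the job is handed in when it is done.

```bash
ls; mkdir -p pics; cat > h.py <<'E'
import numpy as np, cv2
from rig import get_state, grab_frame, pinch_z
def grab(n):
    f=grab_frame(n); f['R']=cv2.Rodrigues(np.array(f['rvec'],float))[0]; f['t']=np.array(f['tvec'],float).ravel(); return f
def ray(f,u,v,z):
    d=f['R'].T@np.array([(u-f['cx'])/f['fx'],(v-f['cy'])/f['fy'],1]); c=-f['R'].T@f['t']
    return c+d*(z-c[2])/d[2]
def world(f):
    v,u=np.indices(f['depth'].shape); d=f['depth']
    p=np.stack([(u-f['cx'])/f['fx']*d,(v-f['cy'])/f['fy']*d,d],-1)
    return (p-f['t'])@f['R']
def save(f,n,box=None,s=1):
    im=f['frame'][...,::-1]
    if box: im=im[box[1]:box[3],box[0]:box[2]]
    cv2.imwrite('pics/'+n,cv2.resize(im,None,fx=s,fy=s,interpolation=cv2.INTER_CUBIC))
E
python3 - <<'E'
from h import *
s=get_state(); print(s,pinch_z)
fs=[]
for n in('side','top'):
    f=grab(n); np.savez(n+'0.npz',**f); fs.append(f['frame'][...,::-1]); print(n,-f['R'].T@f['t'])
for n,i in zip(('side','top'),fs): cv2.imwrite(f'pics/{n}0.png',i)
E
```

```text
pics
{'time_s': 0.0, 'joint_positions': array([-1.53729527e+00,  3.81174236e-01,  1.29825092e+00, -1.43158764e-05,
        1.46359102e+00, -2.15303230e-01]), 'qvel': array([-5.75427813e-04, -6.63533982e-05,  1.70645719e-04,  7.74854049e-04,
       -2.89090572e-04, -2.56066646e-04]), 'joint_efforts': array([-6.04481138e-04, -4.48455799e+01, -2.31281090e+01, -2.37952245e-04,
        4.64803466e-03,  2.09121936e-06]), 'ee_pos': array([ 0.13541542, -0.53272567,  0.20022681]), 'tcp_rot': array([-3.14019896e+00, -2.90223387e-04,  2.48805627e-01]), 'ft_force': array([-0.34428815,  1.27435014, -0.03522464]), 'torque': array([-0.01842545,  0.02511262,  0.01296201]), 'grasp_force': 0.0, 'gripper_width': 0.08519853832367204} 0.0187
side [-0.09871027  0.89589486  0.85865177]
top [0.38472776 0.07018739 1.25906201]
```

View pics/top0.png

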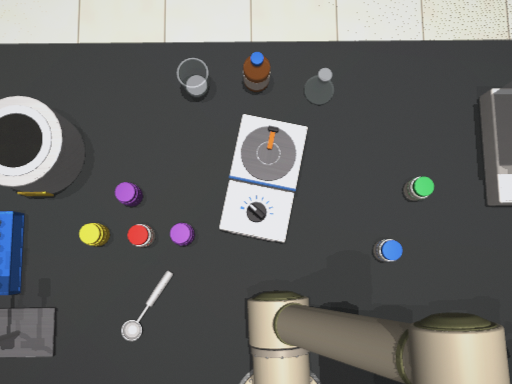

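View pics/side0.png

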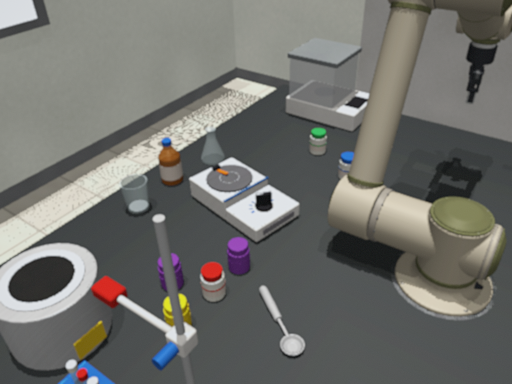

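The top view shows red-capped jar (140,235), purple look-alikes (182,234) and (128,194), yellow (94,234), blue cap (389,250), green (423,187), stirrer dial (257,211), plate (268,153). In the side view the red cap is at (212,270), and another red thing at (108,291) is a stand clamp. The white-bodied jar with the red cap at (140,235) is the only one that fits the description.

```bash
cat > m.py <<'E'
from h import *
f=grab('top'); W=world(f); hsv=cv2.cvtColor(f['frame'],cv2.COLOR_RGB2HSV)
def blob(lo,hi,box,zmin=-1,zmax=9,mask=None):
    m=cv2.inRange(hsv,lo,hi) if mask is None else mask
    if lo[0]==0 and hi[0]<12 and hi[1]==255 and lo[1]>0: m|=cv2.inRange(hsv,(170,lo[1],lo[2]),(180,255,255))
    k=np.zeros_like(m); k[box[1]:box[3],box[0]:box[2]]=1
    return (m>0)&(k>0)&(W[...,2]>zmin)&(W[...,2]<zmax)
for n,lo,hi,b in(('red',(0,130,60),(8,255,255),(120,215,160,255)),('purple1',(130,80,30),(160,255,255),(165,215,200,250)),('purple2',(130,80,30),(160,255,255),(110,175,145,210)),('yellow',(20,100,60),(35,255,255),(75,215,112,250)),('blue',(100,120,60),(125,255,255),(370,230,410,270)),('green',(45,100,60),(85,255,255),(400,170,440,210))):
    m=blob(lo,hi,b)
    if not m.any(): print(n,'none');continue
    z=np.percentile(W[m][:,2],90); m&=W[...,2]>z-.005
    c,r=cv2.minEnclosingCircle(np.argwhere(m)[:,::-1].astype(np.float32)); print(n,m.sum(),np.round(c,1),'z',z.round(3),'xy',ray(f,*c,z)[:2].round(4))
g=cv2.cvtColor(f['frame'],cv2.COLOR_RGB2GRAY)
# box rear+deck outline from depth
m=((W[...,2]>.035)&(W[...,2]<.11)); k=np.zeros(m.shape,np.uint8); k[105:250,210:315]=1
m=(m&(k>0)).astype(np.uint8); cs=max(cv2.findContours(m,0,2)[0],key=cv2.contourArea)
P=np.array([W[v,u,:2] for u,v in np.argwhere(m.T)],np.float32)
print('box',cv2.minAreaRect(P))
m=blob((0,0,0),(180,80,150),(225,110,310,185),.07,.085); 
m=cv2.morphologyEx(m.astype(np.uint8),cv2.MORPH_CLOSE,np.ones((9,9))); c,r=cv2.minEnclosingCircle(max(cv2.findContours(m,0,2)[0],key=cv2.contourArea)); print('plate',c,r,ray(f,*c,.078))
m=(W[...,2]>.088)&(W[...,2]<.105)&(k>0); m[:185]=0
p=W[m]; print('bar',p.mean(0),len(p),cv2.minAreaRect(p[:,:2].astype(np.float32)))
w=m&(g>150); print('white',W[w].mean(0), w.sum(), np.argwhere(w).mean(0)[::-1])
E
python3 m.py; python3 - <<'E'
from h import *
f=dict(np.load('top0.npz')); a=cv2.resize(f['frame'][180:250,210:305,::-1],(570,420),interpolation=2)
g=dict(np.load('side0.npz')); b=cv2.resize(g['frame'][225:330,140:260,::-1],(480,420))[:, :230+0] if 0 else cv2.resize(g['frame'][230:320,170:260,::-1],(220,220))
c=cv2.resize(f['frame'][205:260,115:170,::-1],(220,200)); cv2.imwrite('pics/crop1.png',np.hstack([a,np.vstack([b,c])]))
E
```

```text
red 262 [137.6 234.4] z 0.084 xy [0.4407 0.3472]
purple1 292 [180.2 232.2] z 0.083 xy [0.4449 0.243 ]
purple2 271 [128.  192.5] z 0.083 xy [0.5445 0.373 ]
yellow 286 [ 89.5 233.1] z 0.083 xy [0.4451 0.4648]
blue 263 [392.  249.9] z 0.084 xy [ 0.3959 -0.2748]
green 246 [423.9 185.9] z 0.084 xy [ 0.5532 -0.362 ]
box ((0.5835461020469666, 0.036292657256126404), (0.17013919353485107, 0.3029857873916626), 77.78722381591797)
plate (271.9090881347656, 154.18182373046875) 31.37098503112793 [0.63867181 0.01473014 0.078     ]
bar [0.49527437 0.05521099 0.09808027] 112 ((0.49559879302978516, 0.055025022476911545), (0.04493674635887146, 0.014048895798623562), 47.67893600463867)
white [0.50373919 0.06517051 0.09945   ] 20 [252.5  206.85]
```

View pics/crop1.png

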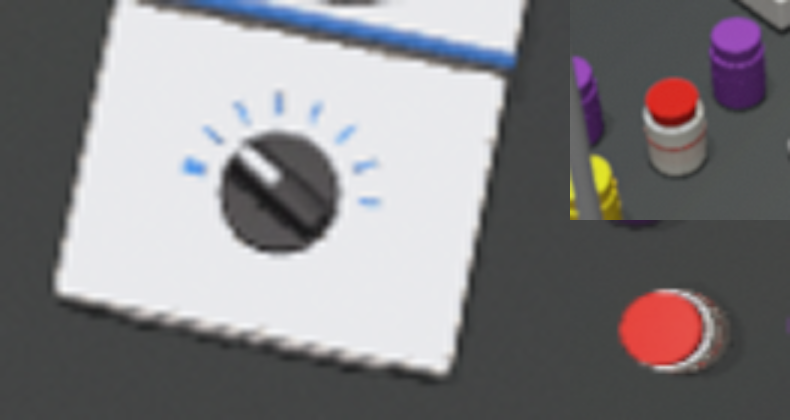

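The crop confirms the target: white body, red cap. The dial's pointer stands at the second tick (click 1), about 48° in world yaw. I'll swing over to the jar and turn the tool to yaw ≈ 0.83, which avoids the neighbouring jars and also suits the dial.

```bash
python3 -m inch '[[[0.34,0.34,0],[0,0,0.07]],[[0.34,0.34,0],[0,0,0.07]],[[0.34,0.34,0],[0,0,0.07]],[[0.34,0.34,0],[0,0,0.07]],[[0.34,0.34,0],[0,0,0.07]],[[0.34,0.34,0],[0,0,0.07]],[[0.34,0.34,0],[0,0,0.07]],[[0.34,0.34,0],[0,0,0.07]]]' 1 30
python3 -m inch '[[[0,0.45,0],[0,0,0]],[[0,0.45,0],[0,0,0]],[[0,0.45,0],[0,0,0]],[[0,0.45,0],[0,0,0]],[[0,0.45,0],[0,0,0]],[[0,0.45,0],[0,0,0]],[[0,0.45,0],[0,0,0]],[[0,0.45,0],[0,0,0]]]'
python3 -m inch '[[[0.05,0.42,0],[0,0,0]],[[0.05,0.42,0],[0,0,0]],[[0.05,0.42,0],[0,0,0]],[[0.05,0.42,0],[0,0,0]],[[0.05,0.42,0],[0,0,0]],[[0.05,0.38,0],[0,0,0]],[[0,0,0],[0,0,0]],[[0,0,0],[0,0,0]]]'
```

```text
time_s: 0.95
ee_pos: [0.4085, -0.2593, 0.2008]
tcp_rot: [-3.141, -0.0, 0.838]
ft_force: [-0.4, -0.6, -0.0]
gripper_width: 0.0857
grasp_force: 0.0
time_s: 1.75
ee_pos: [0.407, 0.1008, 0.2008]
tcp_rot: [3.142, -0.0, 0.835]
ft_force: [1.4, -0.4, 0.5]
gripper_width: 0.0855
grasp_force: 0.0
time_s: 2.55
ee_pos: [0.437, 0.3472, 0.2002]
tcp_rot: [-3.141, 0.001, 0.837]
ft_force: [-0.4, 0.4, 0.5]
gripper_width: 0.0853
grasp_force: 0.0
```

```bash
python3 -m inch '[[[0.04,0.01,-0.22],[0,0,0]],[[0,0,-0.22],[0,0,0]],[[0,0,-0.22],[0,0,0]],[[0,0,-0.22],[0,0,0]],[[0,0,-0.22],[0,0,0]],[[0,0,-0.22],[0,0,0]],[[0,0,-0.22],[0,0,0]],[[0,0,-0.22],[0,0,0]]]' 1
python3 -m inch '[[[0,0,0],[0,0,0]],[[0,0,0],[0,0,0]],[[0,0,0],[0,0,0]],[[0,0,0],[0,0,0]],[[0,0,0],[0,0,0]],[[0,0,0],[0,0,0]],[[0,0,0],[0,0,0]],[[0,0,0],[0,0,0]]]' -1 35
python3 - <<'E'
from h import *
save(grab('side'),'s1.png',(120,150,320,350),3)
E
```

```text
time_s: 3.35
ee_pos: [0.4416, 0.3466, 0.0244]
tcp_rot: [3.141, 0.0, 0.834]
ft_force: [-0.4, -0.3, 0.3]
gripper_width: 0.0851
grasp_force: 0.0
time_s: 4.15
ee_pos: [0.442, 0.3478, 0.0264]
tcp_rot: [3.14, -0.002, 0.835]
ft_force: [-2.5, -2.2, 6.8]
gripper_width: 0.0528
grasp_force: 36.7
```

View pics/s1.png

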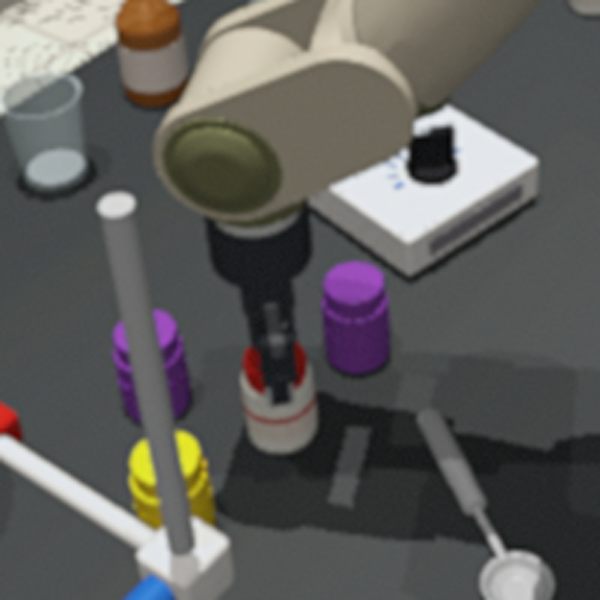

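The jar at crop (280,390) is upright between the fingers, with the purple neighbours at (355,320) and (150,365) untouched. I'll lift it and check how it sits.

```bash
python3 -m inch '[[[0,0,0.1],[0,0,0]],[[0,0,0.2],[0,0,0]],[[0,0,0.25],[0,0,0]],[[0,0,0.3],[0,0,0]],[[0,0,0.3],[0,0,0]],[[0,0,0.25],[0,0,0]],[[0,0,0.2],[0,0,0]],[[0,0,0],[0,0,0]]]'
python3 - <<'E'
from h import *
import cv2
for n in('top','side'):
    f=grab(n); s=get_state(); p=s['ee_pos']; W=world(f)
    near=(np.hypot(W[...,0]-p[0],W[...,1]-p[1])<.05)
    hsv=cv2.cvtColor(f['frame'],cv2.COLOR_RGB2HSV)
    red=(cv2.inRange(hsv,(0,130,60),(8,255,255))|cv2.inRange(hsv,(172,130,60),(180,255,255)))>0
    w=(cv2.inRange(hsv,(0,0,110),(180,60,255))>0)
    for k,m in(('red',red),('white',w)):
        m=m&near; print(n,k,m.sum(), W[m].min(0).round(3) if m.any() else'', W[m].max(0).round(3) if m.any() else '', np.median(W[m],0).round(3))
    if n=='side': save(f,'s2.png',(120,130,320,330),3)
print(p)
E
```

```text
time_s: 5.0
ee_pos: [0.4424, 0.3485, 0.1881]
tcp_rot: [3.139, -0.006, 0.835]
ft_force: [1.0, -0.0, -1.5]
gripper_width: 0.0525
grasp_force: 37.1
top red 20 [0.439 0.322 0.234] [0.456 0.329 0.245] [0.448 0.325 0.241]
top white 2815 [0.393 0.298 0.222] [0.49  0.398 0.528] [0.436 0.346 0.515]
side red 127 [0.417 0.328 0.224] [0.463 0.382 0.277] [0.438 0.361 0.238]
side white 1195 [0.4   0.298 0.159] [0.484 0.396 0.523] [0.432 0.353 0.507]
[0.44114159 0.34783772 0.18458722]
```

View pics/s2.png

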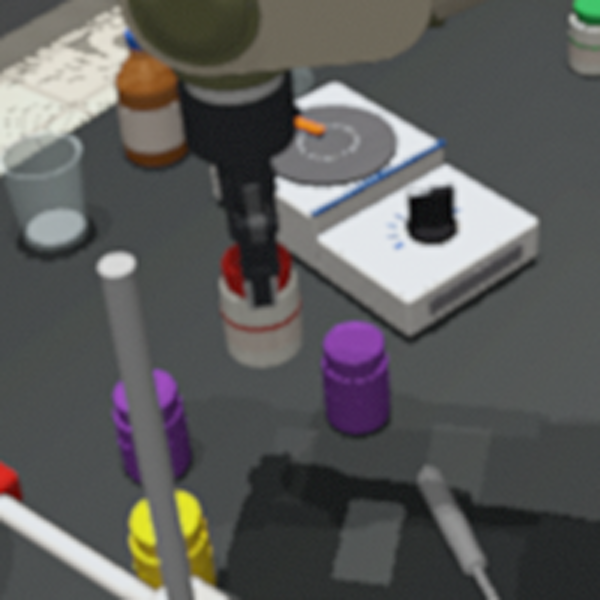

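The jar at crop (262,305) hangs upright, its underside about 26 mm below the TCP. Next I carry it above the plate's middle.

```bash
python3 -m inch '[[[0.08,-0.14,0],[0,0,0]],[[0.16,-0.26,0],[0,0,0]],[[0.17,-0.27,0],[0,0,0]],[[0.17,-0.27,0],[0,0,0]],[[0.17,-0.27,0],[0,0,0]],[[0.17,-0.27,0],[0,0,0]],[[0.17,-0.27,0],[0,0,0]],[[0.17,-0.27,0],[0,0,0]]]'
python3 -m inch '[[[0.17,-0.27,0],[0,0,0]],[[0.17,-0.27,0],[0,0,0]],[[0.17,-0.27,0],[0,0,0]],[[0.15,-0.26,0],[0,0,0]],[[0.08,-0.15,0],[0,0,0]],[[0,0,0],[0,0,0]],[[0,0,0],[0,0,0]],[[0,0,0],[0,0,0]]]'
python3 - <<'E'
from h import *
# plate white ring + lever in initial top view
f=dict(np.load('top0.npz')); W=world(f)
m=((W[...,2]>.068)&(W[...,2]<.085)).astype(np.uint8); m[:105]=0;m[200:]=0;m[:,:225]=0;m[:,315:]=0
hsv=cv2.cvtColor(f['frame'],cv2.COLOR_RGB2HSV); o=cv2.inRange(hsv,(5,130,100),(20,255,255))
v,u=np.nonzero(o[110:190,230:310]); print('orange', [ray(f,a+230,b+110,.085)[:2].round(4) for a,b in((u[v.argmin()],v.min()),(u[v.argmax()],v.max()))])
g=f['frame'].min(2); k=np.zeros(g.shape,bool); k[135:172,250:288]=1; P=np.argwhere(k&(g>130)&(o==0))[:,::-1].astype(np.float32)
print(len(P)); e=cv2.fitEllipse(P); print(e,ray(f,*e[0],.078))
print(get_state()['ee_pos'],get_state()['tcp_rot'])
E
```

```text
time_s: 5.9
ee_pos: [0.5677, 0.1437, 0.1835]
tcp_rot: [-3.14, 0.002, 0.835]
ft_force: [0.9, 0.5, -2.1]
gripper_width: 0.0525
grasp_force: 37.0
time_s: 6.7
ee_pos: [0.6408, 0.025, 0.1848]
tcp_rot: [-3.141, 0.0, 0.836]
ft_force: [0.8, -0.2, -1.6]
gripper_width: 0.0522
grasp_force: 37.1
orange [array([0.6967, 0.0164]), array([0.6531, 0.0271])]
594
((270.3497619628906, 156.86582946777344), (29.42218017578125, 35.29454040527344), 49.40540313720703) [0.63182727 0.01876688 0.078     ]
[0.6408433  0.02499869 0.18477643] [-3.14096600e+00  1.11043473e-04  8.36363525e-01]
```

```bash
python3 -m inch '[[[0.01,-0.01,-0.13],[0,0,0]],[[0,0,-0.15],[0,0,0]],[[0,0,-0.15],[0,0,0]],[[0,0,-0.15],[0,0,0]],[[0,0,-0.1],[0,0,0]],[[0,0,-0.05],[0,0,0]],[[0,0,0],[0,0,0]],[[0,0,0],[0,0,0]]]'
python3 -m inch '[[[0,0,-0.02],[0,0,0]],[[0,0,-0.02],[0,0,0]],[[0,0,-0.01],[0,0,0]],[[0,0,0],[0,0,0]],[[0,0,0],[0,0,0]]]'
```

```text
time_s: 7.5
ee_pos: [0.6427, 0.023, 0.1124]
tcp_rot: [3.141, -0.001, 0.835]
ft_force: [0.4, 1.0, -1.5]
gripper_width: 0.0529
grasp_force: 37.2
time_s: 8.0
ee_pos: [0.6425, 0.0229, 0.1069]
tcp_rot: [3.141, -0.0, 0.835]
ft_force: [0.4, -0.1, -2.6]
gripper_width: 0.0525
grasp_force: 37.2
```

```bash
python3 -m inch '[[[0,0,-0.01],[0,0,0]],[[0,0,-0.01],[0,0,0]],[[0,0,0],[0,0,0]],[[0,0,0],[0,0,0]]]'
python3 -m inch '[[[0,0,-0.01],[0,0,0]],[[0,0,0],[0,0,0]],[[0,0,0],[0,0,0]]]'
```

```text
time_s: 8.4
ee_pos: [0.6424, 0.0229, 0.1048]
tcp_rot: [-3.142, 0.0, 0.835]
ft_force: [-0.3, -0.2, -1.4]
gripper_width: 0.0524
grasp_force: 37.3
time_s: 8.7
ee_pos: [0.6425, 0.023, 0.1046]
tcp_rot: [3.141, -0.001, 0.835]
ft_force: [-2.3, 0.8, 6.0]
gripper_width: 0.0526
grasp_force: 38.8
```

Contact (6 N upward). I open and take the fingers straight up.

```bash
python3 -m inch '[[[0,0,0],[0,0,0]],[[0,0,0],[0,0,0]],[[0,0,0],[0,0,0]],[[0,0,0],[0,0,0]],[[0,0,0],[0,0,0]],[[0,0,0],[0,0,0]],[[0,0,0],[0,0,0]],[[0,0,0],[0,0,0]]]' 1
python3 -m inch '[[[0,0,0.1],[0,0,0]],[[0,0,0.2],[0,0,0]],[[0,0,0.3],[0,0,0]],[[0,0,0.3],[0,0,0]],[[-0.2,0.0,0.2],[0,0,0]],[[-0.3,0.04,0],[0,0,0]],[[-0.4,0.08,0],[0,0,0]],[[-0.4,0.1,0],[0,0,0]]]'
python3 m.py
python3 - <<'E'
from h import *
a=cv2.resize(grab('side')['frame'][130:250,170:310,::-1],(700,600),interpolation=2); cv2.imwrite('pics/s3.png',a)
E
```

```text
time_s: 9.5
ee_pos: [0.6424, 0.023, 0.1038]
tcp_rot: [3.142, -0.0, 0.835]
ft_force: [-0.3, 0.1, 0.4]
gripper_width: 0.0856
grasp_force: 0.0
time_s: 10.3
ee_pos: [0.5111, 0.045, 0.2145]
tcp_rot: [3.141, -0.001, 0.835]
ft_force: [0.4, -0.2, 0.6]
gripper_width: 0.0855
grasp_force: 0.0
red none
purple1 286 [180.7 233.5] z 0.083 xy [0.4417 0.2417]
purple2 286 [126.5 192.8] z 0.083 xy [0.5437 0.3767]
yellow 295 [ 93.5 234.5] z 0.083 xy [0.4417 0.4549]
blue 293 [392.  249.8] z 0.083 xy [ 0.3961 -0.2749]
green 243 [423.9 185.8] z 0.084 xy [ 0.5533 -0.3622]
box ((0.5935952067375183, 0.034070566296577454), (0.16959722340106964, 0.2834518253803253), 77.7773208618164)
plate (273.0, 146.0) 30.26559066772461 [0.6596933  0.01163272 0.078     ]
bar [0.48715963 0.04642297 0.09837881] 51 ((0.48758211731910706, 0.04594084620475769), (0.020917685702443123, 0.013738415203988552), 46.993927001953125)
white [nan nan nan] 0 [nan nan]m.py:23: RuntimeWarning: Mean of empty slice.
  w=m&(g>150); print('white',W[w].mean(0), w.sum(), np.argwhere(w).mean(0)[::-1])
  ret = um.true_divide(
```

View pics/s3.png

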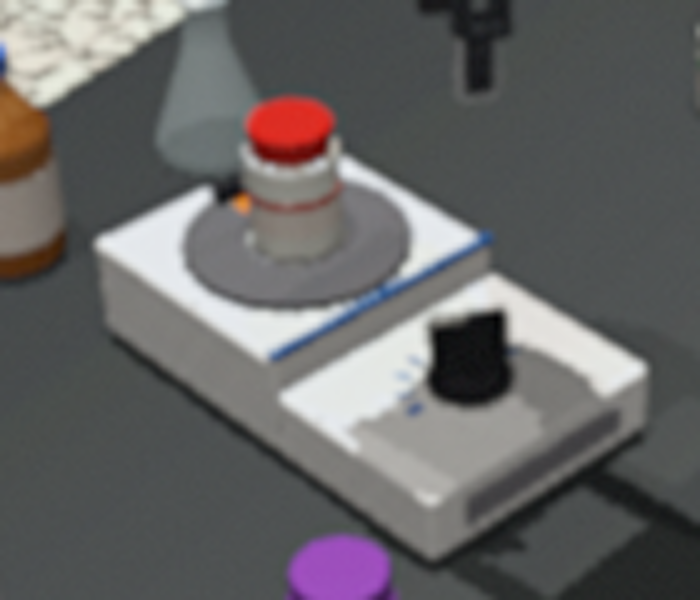

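The side crop shows the jar at (290,180) upright on the plate, covering the ring, with the orange lever under it at (243,203). The dial at (468,355) is unmoved. I'll measure the jar's offset from the side camera.

```bash
python3 - <<'E'
from h import *
for n,zt in(('side',.158),('top',.158)):
    f=grab(n); W=world(f); hsv=cv2.cvtColor(f['frame'],cv2.COLOR_RGB2HSV)
    m=(cv2.inRange(hsv,(0,130,60),(8,255,255))|cv2.inRange(hsv,(172,130,60),(180,255,255)))>0
    m&=(np.hypot(W[...,0]-.642,W[...,1]-.024)<.05)
    if m.sum()<20: print(n,m.sum()); continue
    p=W[m]; z=np.percentile(p[:,2],95); t=p[p[:,2]>.154]
    A=np.c_[t[:,:2]-t[:,:2].mean(0),np.ones(len(t))]; c=np.linalg.lstsq(A,t[:,2],rcond=None)[0]
    (cx,cy),r=cv2.minEnclosingCircle(t[:,:2].astype(np.float32))
    print(n,len(t),'z',z,'centre',cx,cy,r,'mean',t.mean(0),'slope',c[:2])
E
```

```text
side 130 z 0.16031813907854012 centre 0.6409141421318054 0.023282289505004883 0.027369029819965363 mean [0.64018542 0.0250445  0.15804528] slope [0.03097016 0.01977388]
top 253 z 0.16265397007009175 centre 0.6437015533447266 0.0232880599796772 0.02429276704788208 mean [0.64718247 0.02269692 0.15925591] slope [-0.01155739  0.00115289]
```

Jar within 2 mm of the plate's centre, level, cap top at 0.158: properly seated. Now the dial.

```bash
python3 -m inch '[[[-0.15,0.1,0],[0,0,0]],[[0,0,-0.3],[0,0,0]],[[0,0,-0.3],[0,0,0]],[[0,0,-0.3],[0,0,0]],[[0,0,-0.25],[0,0,0]],[[0,0,-0.2],[0,0,0]],[[0,0,-0.05],[0,0,0]],[[0,0,0],[0,0,0]]]' 0 20
python3 -m inch '[[[0,0,0],[0,0,0]]]'
```

```text
time_s: 11.3
ee_pos: [0.4982, 0.0547, 0.0736]
tcp_rot: [-3.141, 0.0, 0.835]
ft_force: [-0.1, -0.2, -0.5]
gripper_width: 0.0427
grasp_force: 0.0
time_s: 11.4
ee_pos: [0.4985, 0.0548, 0.0748]
tcp_rot: [3.14, -0.001, 0.835]
ft_force: [1.2, 0.5, 0.3]
gripper_width: 0.0427
grasp_force: 0.0
```

```bash
python3 -m inch '[[[-0.03,0.0,-0.04],[0,0,0]],[[0,0,-0.04],[0,0,0]],[[0,0,0],[0,0,0]],[[0,0,0],[0,0,0]]]'
python3 -m inch '[[[0,0,0],[0,0,0]],[[0,0,0],[0,0,0]],[[0,0,0],[0,0,0]],[[0,0,0],[0,0,0]],[[0,0,0],[0,0,0]],[[0,0,0],[0,0,0]]]' -1 40
```

```text
time_s: 11.8
ee_pos: [0.4945, 0.0549, 0.0659]
tcp_rot: [3.141, -0.0, 0.835]
ft_force: [-0.6, -0.3, 0.8]
gripper_width: 0.0425
grasp_force: 0.0
time_s: 12.4
ee_pos: [0.4944, 0.0551, 0.066]
tcp_rot: [-3.142, -0.0, 0.835]
ft_force: [-1.6, 1.2, 5.2]
gripper_width: 0.0106
grasp_force: 39.4
```

```bash
python3 -m inch '[[[0,0,0],[0,0,-0.12]],[[0,0,0],[0,0,-0.12]],[[0,0,0],[0,0,-0.12]],[[0,0,0],[0,0,-0.12]],[[0,0,0],[0,0,-0.12]],[[0,0,0],[0,0,-0.12]],[[0,0,0],[0,0,-0.12]],[[0,0,0],[0,0,-0.12]]]'
python3 -m inch '[[[0,0,0],[0,0,-0.12]],[[0,0,0],[0,0,-0.12]],[[0,0,0],[0,0,0]],[[0,0,0],[0,0,0]],[[0,0,0],[0,0,0]]]'
```

```text
time_s: 13.2
ee_pos: [0.4942, 0.0554, 0.066]
tcp_rot: [-3.141, 0.0, -0.175]
ft_force: [-2.3, 4.5, 6.7]
gripper_width: 0.011
grasp_force: 39.4
time_s: 13.7
ee_pos: [0.4943, 0.0556, 0.066]
tcp_rot: [-3.141, 0.001, -0.421]
ft_force: [-2.4, 4.3, 5.9]
gripper_width: 0.0114
grasp_force: 39.4
```

Turned 1.256 rad. I release, lift clear, back off sideways so the cameras can see, and check.

```bash
python3 -m inch '[[[0,0,0],[0,0,0]],[[0,0,0],[0,0,0]],[[0,0,0],[0,0,0]],[[0,0,0],[0,0,0]],[[0,0,0],[0,0,0]],[[0,0,0],[0,0,0]]]' 0
python3 -m inch '[[[0,0,0.1],[0,0,0]],[[0,0,0.3],[0,0,0]],[[0,0,0.4],[0,0,0]],[[0,0,0.4],[0,0,0]],[[0,-0.3,0.2],[0,0,0]],[[0,-0.4,0],[0,0,0]],[[0,-0.4,0],[0,0,0]],[[0,-0.4,0],[0,0,0]]]'
python3 -m inch '[[[0,-0.4,0],[0,0,0]],[[0,-0.4,0],[0,0,0]],[[0,-0.2,0],[0,0,0]],[[0,0,0],[0,0,0]],[[0,0,0],[0,0,0]]]'
python3 m.py | grep -E 'bar|white|blue|green'
python3 - <<'E'
from h import *
a=cv2.resize(grab('top')['frame'][115:250,210:315,::-1],(466,600),interpolation=2); b=cv2.resize(grab('side')['frame'][130:250,170:310,::-1],(330,283)); b=cv2.copyMakeBorder(b,0,317,0,0,0); cv2.imwrite('pics/e.png',np.hstack([a,b]))
E
```

```text
time_s: 14.3
ee_pos: [0.4944, 0.0549, 0.0658]
tcp_rot: [3.142, 0.0, -0.421]
ft_force: [-0.2, -0.2, 0.3]
gripper_width: 0.0428
grasp_force: 0.0
time_s: 15.1
ee_pos: [0.4942, -0.0965, 0.2069]
tcp_rot: [3.142, -0.001, -0.421]
ft_force: [0.9, 0.6, -0.7]
gripper_width: 0.043
grasp_force: 0.0
time_s: 15.6
ee_pos: [0.4943, -0.1947, 0.2062]
tcp_rot: [-3.141, -0.0, -0.422]
ft_force: [0.7, -0.7, -0.5]
gripper_width: 0.0425
grasp_force: 0.0
blue none
green none
bar [0.49557647 0.05517813 0.09828499] 109 ((0.49606776237487793, 0.0551600344479084), (0.014145884662866592, 0.04593510553240776), 65.85308074951172)
white [0.50833142 0.05034094 0.09927486] 25 [258.56 204.92]
```

View pics/e.png

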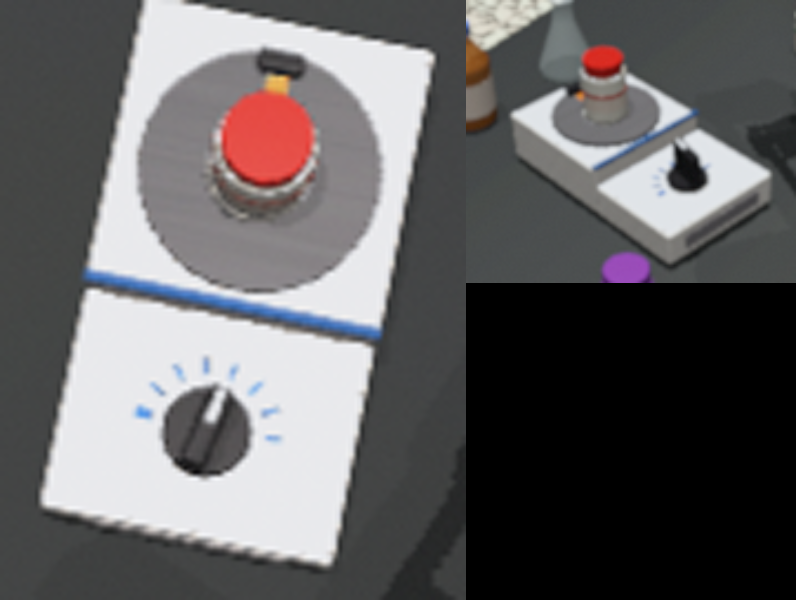

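The top crop shows the jar centred on the plate at (268,140). The dial pointer at (220,390) lines up with the fifth tick: 47.7° → −24.1°, i.e. 71.8° clockwise. The arm is clear.

```bash
python3 -c "
from rig import hand_in; print(hand_in())"
```

```text
the job is handed in; nothing more can be done
None
```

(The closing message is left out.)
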